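# Clear the game board and hold a field probe in its guide

### The arm

A 7-joint arm with a two-finger parallel gripper is mounted at the origin on the work surface. World frame = base frame: x ahead of the robot, y to its left, z up, the work surface at z = 0. Lengths are in mm, angles in rad, forces in N, time in s.
With the tool pointing down it reaches from about 400 to 850 mm from the base axis. Payload 10.4 kg.
Tool frame: the origin (TCP) lies midway between the tips of the shut fingers; the grasp point (between the pads) lies 19 mm behind it; z points along the fingers, y is the line along which they close (so a half turn about z gives the same grasp; the last joint's range is limited). The gripper opens to 87 mm and grips with 3 to 60 N. Pads are 19 mm wide; open, the fingers measure 117 mm over their backs; the gripper's body (75 mm by 190 mm) begins 51 mm behind the grasp point.
Start: joints at [-1.141, 0.332, -0.065, 1.46, 0.022, 1.35, -0.088], TCP at [273.419, 562.045, 222.576] pointing down, gripper open.
Joint ranges: [-2.6, 2.6], [-0.5, 2.12], [-1.47, 1.34], [0.16, 2.42], [-1.27, 4.41], [0.06, 2.06], [-2.6, 2.6]. Speed limits (rad/s): [2.22, 2.22, 2.79, 2.79, 3.14, 3.14, 3.14].

### API

Orientations are given as a unit quaternion [x, y, z, w].
In Python, from bench import ctrl, optics, job gives the robot as it stands.
- The arm moves only by the shell command python3 -m crank 'ROWS'. ROWS is text: rows parted by semicolons, each of 5 numbers parted by spaces: the opening, from 0 (shut) to 1 (fully open), then the shift along the tool's x, y, z in mm, then the turn about the tool's z in degrees. A call has 1 to 10 rows; each row is the pose to reach, as a shift and turn from the pose commanded when the call began, along the tool's axes at that moment; what a row does not reach only later rows make up. A row lasts 1/8 s, in which the tool goes at most 62.5 mm and 10.7 degrees, less where a joint would pass 70% of its speed; a pose out of reach is approached as far as the arm can. A call with a gripper value outside its range is refused whole. The fingers move at their own pace and stop on an object; the grip force is fixed at half the most. Time passes only in rows, so rows that repeat a pose let the fingers close. It gives the time, the measured TCP pose, the force, the opening and the grip force at its end, in the units of the state.
- ctrl.state(): the state, without advancing time (a new reading comes with each control period).
- optics.camera(name): name is "side" or "top"; returns (picture, depth): 384x512x3 uint8, blue, green, red; 384x512 float32, mm along the optical axis (not along the pixel's ray), 0 where there is no reading.
- optics.camera_model(name): a dict with "K" (3x3 intrinsics, pixels), "k1" (the pictures are not rectified: a ray, as slopes to the right and down, at radius r is drawn at 1 + k1 r^2 times it, then the intrinsics apply), "xyz" and "rotation" of the camera in the world. Camera axes: x right, y up, looking along -z (the intrinsics and any distortion apply to the point x, -y, -z); pixel columns grow to the right and rows downward; lengths in mm; the calibration is good to about 2 mm. A picture is of the moment at which its call begins. camera_model takes no time and is no camera call.
- job.sign_off(): hands the job in; it is judged then, once.
The state is a dict: "t": time; "q": joint angles; "dq": joint speeds; "joint_torque": joint torques, N m; "tcp_pos": TCP position; "tool_rot": TCP orientation; "wrist_force": force on the tool from outside, world axes, zero at the start; "wrist_torque": the same for the moment, N m; "opening": opening from 0.0 (shut) to 1.0 (fully open); "gripper_force": force on a finger pad.
Only numpy, scipy, OpenCV 4.12 (cv2) and the standard library are available. Lean on these libraries where they do the work, as an engineer would, in place of code of your own. Each camera call takes 0.05 s, during which the arm holds its last target. There are 200 camera calls.

### The job

Two loose parts were left on the game board on the turntable: put the black voltage regulator into the rectangular tray, where its twin already lies, and the chrome trackball ring into the round dish. Then take the probe from its stand by the handle and lower its thin rod straight down through the guide hole over the board, never touching the guide or the board with it. Finish while still holding the probe there, still, upright and centred in the hole, with its tip about half-way between the guide's underside and the chip beneath; leave the other things on the bench where they are.

Things in the scene. Friction and masses are not known exactly. Their poses are not given: they have to be found in the camera images.
- turntable: Locked, fixed turntable, 260 mm across, with a green game board 190 (x) x 160 mm (y), upper face 36 mm above the bench. Origin on its axis at the bench, z up. An aluminium guide bridge 44 (x) x 90 mm (y) stands on two posts at local x = +60 mm: underside 64, top 84, bolt heads 87 mm above the bench. The loose parts lie near local x = -45 mm; the board is flat and clear up to x = +35 mm.
- guide_hole (a point): Centre of the upper mouth of the vertical guide hole: round bore 18 mm across, 20 mm long, straight down from this point (84 mm above the bench). Below its underside is a gap of 25 mm down to the top of a small black chip, 39 mm above the bench, directly beneath the hole.
- regulator_c (a point): Centre (6 mm above its underside) of the black regulator lying flat on the board, its axes within 20 degrees of the board's. 22 mm wide (x), 50 mm long (y): a black body 12 mm high from 20 mm on the -y side to 14 mm on the +y side of this point, then a 4 mm thick steel tab out to 30 mm. Grip across the 22 mm. 20 to 45 g.
- ring_c (a point): Centre (half-way up) of the chrome trackball ring lying flat on the board: outer diameter 56 mm, inner 40 mm, 14 mm high. About 60 g.
- tray: Fixed grey rectangular tray, 110 mm (x) by 150 mm (y), 30 mm high, walls and floor 4 mm, open on top. Origin at the centre of its underside. An identical second regulator already lies in its +y half (the +y side from 15 mm on); the -y half is empty.
- dish: Fixed round aluminium dish, 132 mm across outside, 28 mm high, wall and floor 4 mm, open on top, empty. Origin at the centre of its underside.
- probe_tip (a point): Lower tip of the straight round probe: a steel rod 6 mm across, 75 mm long from this tip, then a flange 24 mm across, 4 mm thick, then a black handle 18 mm across, 50 mm long; about 60 g. The point's z points along the probe to the handle. At the start it hangs upright in the stand, tip 15 mm above the bench.
- probe_grip (a point): Centre of the probe's handle, on its axis, 104 mm from the tip and 25 mm below the handle's top.
- stand: Fixed stand, 70 x 70 mm, 90 mm high, with four corner posts and a top plate with a 12 mm hole in which the probe hangs by its flange: lift it straight up by more than 75 mm to clear it. Origin at the centre of its underside.
- knob: Bystander: red knob, 40 mm across, 20 mm high, standing on the bench; origin at its underside.
- extractor: Bystander: yellow pin extractor lying on the bench, 85 mm handle along its y with a 35 mm thin steel tip, 10 mm high; origin under the handle's centre.
- screwdriver: Bystander: screwdriver lying on the bench beyond the turntable.
- spool: Bystander: white solder spool, 54 mm across, 40 mm high; origin at its underside.
- joystick: Bystander: black joystick shaft with a ball top, 50 mm base, 83 mm high; origin at its underside.
Things that resemble listed ones, but are neither listed nor needed, are in the scene too. Leave any orange or red look-alike of the part that bears regulator_c alone.

How it is judged:
By the outcome, as a careful person would: the job done as asked, in the order asked, and still so for the second after the job is handed in, while the arm keeps its last pose, push and grip.
It also fails if it takes over 72 s, if anything falls off the work surface, if the arm or the gripper's body presses on something with over 40 N, if the wrist force passes 120 N, or if a joint passes its speed limit or range.

## Working session

There is one attempt and no reset: what is moved stays moved. The work goes in short steps, Python scripts to look and compute and a shell command to move; the robot and the scene stay as the last step left them, time stands still between calls to the robot, and variables do not carry over. Pictures are saved under pics/ and viewed, at most 10 in all, crops included, and the job is handed in when it is done.

```bash
ls; mkdir -p pics
cat > h.py <<'E'
import numpy as np, cv2
from bench import ctrl, optics, job
from scipy.spatial.transform import Rotation as R
def cam(n):
    m=optics.camera_model(n); Rm=np.array(m["rotation"],float)
    if Rm.size==4: Rm=R.from_quat(Rm.ravel()).as_matrix()
    return np.array(m["K"],float),float(m["k1"]),np.array(m["xyz"],float),Rm.reshape(3,3)
def rays(n,px):
    K,k1,c,Rm=cam(n); px=np.atleast_2d(np.array(px,float))
    d=np.c_[(px[:,0]-K[0,2])/K[0,0],(px[:,1]-K[1,2])/K[1,1]]; u=d.copy()
    for _ in range(20): u=d/(1+k1*(u**2).sum(1,keepdims=True))
    return c,np.c_[u[:,0],-u[:,1],-np.ones(len(u))]@Rm.T
def onz(n,px,z):
    c,d=rays(n,px); return c+d*((z-c[2])/d[:,2])[:,None]
def proj(n,P):
    K,k1,c,Rm=cam(n); p=(np.atleast_2d(P)-c)@Rm; u=np.c_[p[:,0]/-p[:,2],-p[:,1]/-p[:,2]]
    u=u*(1+k1*(u**2).sum(1,keepdims=True)); return u*[K[0,0],K[1,1]]+[K[0,2],K[1,2]]
def cloud(n,dep):
    v,u=np.mgrid[:384,:512]; c,d=rays(n,np.c_[u.ravel(),v.ravel()]); return (c+d*dep.reshape(-1,1)).reshape(384,512,3)
def tool(p,yaw_y=None):
    "shift in tool axes from current pose to world TCP p"
    s=ctrl.state(); r=R.from_quat(s["tool_rot"]); return r.inv().apply(np.array(p)-s["tcp_pos"])
E
python3 - <<'E'
from h import *
for n in("top","side"):
    im,d=optics.camera(n); np.savez(f"pics/{n}0.npz",im=im,d=d); cv2.imwrite(f"pics/{n}0.png",im)
    K,k1,c,Rm=cam(n); print(n,K.tolist(),k1,c.round(),Rm.round(2).tolist())
a=cv2.imread("pics/top0.png");cv2.imwrite("pics/top0b.png",cv2.resize(a,(800,600)))
a=cv2.imread("pics/side0.png");cv2.imwrite("pics/side0b.png",cv2.resize(a,(800,600)))
s=ctrl.state();print(s["t"],R.from_quat(s["tool_rot"]).as_matrix().round(3).tolist(),s["opening"])
E
```

```text
pics
top [[377.8508622032136, 0.0, 252.20655263555886], [0.0, 377.8508622032136, 190.6672850822573], [0.0, 0.0, 1.0]] -0.039724756412423935 [ 508.   23. 1023.] [[0.0, 1.0, -0.03], [-1.0, 0.0, 0.01], [0.01, 0.03, 1.0]]
side [[368.7854350174236, 0.0, 257.4731046543128], [0.0, 368.7854350174236, 195.60772857779568], [0.0, 0.0, 1.0]] -0.08540344951105386 [ 531. -724.  727.] [[1.0, 0.01, -0.0], [-0.01, 0.66, -0.75], [-0.0, 0.75, 0.66]]
0.1 [[-0.899, 0.437, -0.0], [0.437, 0.899, -0.001], [-0.0, -0.001, -1.0]] 1.0005392588124629
```

View pics/top0b.png

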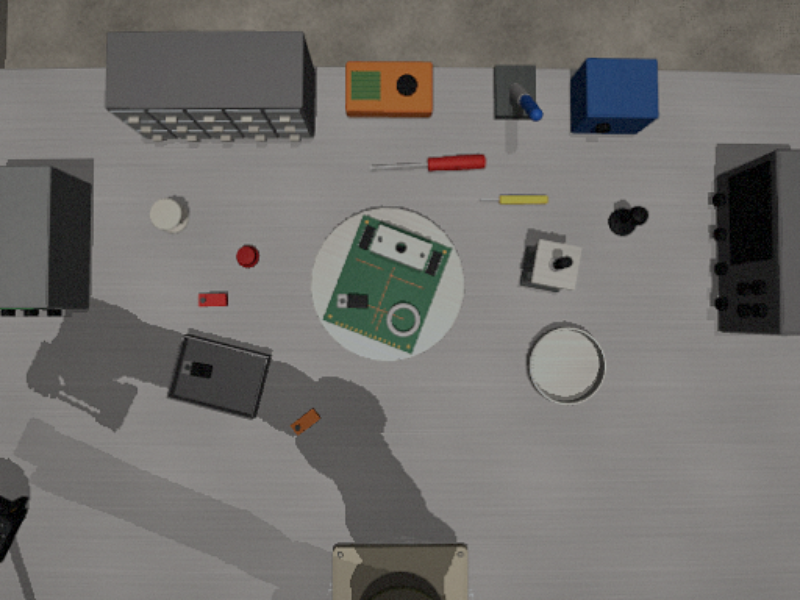

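View pics/side0b.png

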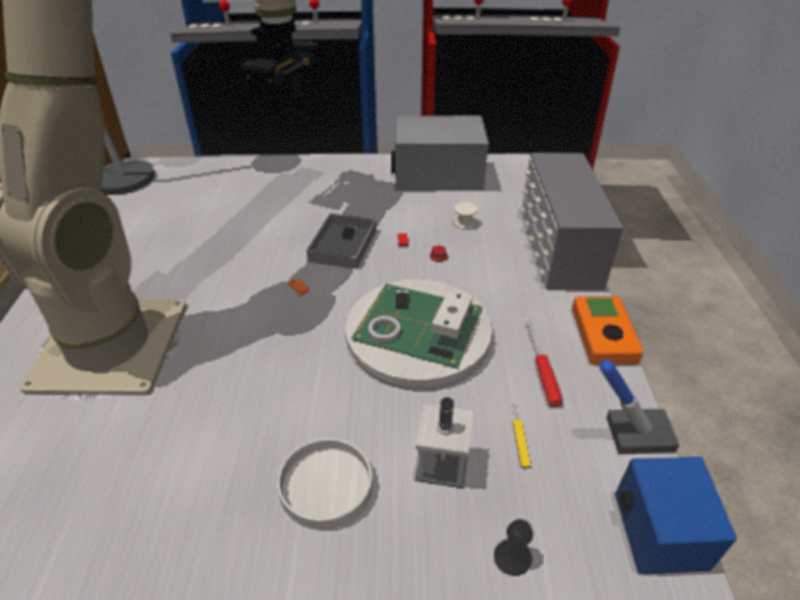

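Candidates for the regulator (800x600 top view): black at (352,300) on the board, its twin at (198,369) in the tray, red at (213,299), orange at (305,420), and the board's own chips at (367,236) and (434,262). I choose (352,300), the one lying on the board with its tab to the left. The ring is at (404,319), guide hole (401,247), probe (562,263), dish (566,364), tray (219,376).

```bash
cat > m.py <<'E'
from h import *
z=np.load("pics/top0.npz"); im,d=z["im"],z["d"]; s=1.5625
P=cloud("top",d); H=P[...,2]; hsv=cv2.cvtColor(im,cv2.COLOR_BGR2HSV)
def win(x0,y0,x1,y1):
    m=np.zeros((384,512),bool); m[int(y0/s):int(y1/s),int(x0/s):int(x1/s)]=1; return m
def rect(mask,zz):
    c=max(cv2.findContours(mask.astype(np.uint8),0,2)[0],key=cv2.contourArea)[:,0]
    return cv2.minAreaRect(onz("top",c,zz)[:,:2].astype(np.float32))
g=(hsv[...,0]>35)&(hsv[...,0]<90)&(hsv[...,1]>80)&win(315,210,470,365)
print("board",rect(cv2.morphologyEx(g.astype(np.uint8),3,np.ones((25,25))),36))
gray=im.max(2)
rb=(gray<45)&win(330,280,380,318); print("reg body",rect(rb,48),rb.sum())
rl=(~g)&win(330,286,375,314); rl=cv2.morphologyEx(rl.astype(np.uint8),2,np.ones((3,3))); print("reg all",rect(rl,44))
ti=(H>40)&(H<56)&win(382,295,428,345); print("ring",rect(ti,50), H[ti].max())
tr=(H>20)&(H<40)&win(160,325,280,425); print("tray",rect(tr,30))
dm=(H>18)&(H<40)&win(515,315,620,415); print("dish",rect(dm,28))
gd=(H>74)&(H<95)&win(350,210,460,290); print("guide",rect(gd,84))
ho=(gray<60)&win(390,238,412,257); print("hole",rect(ho,84),ho.sum())
st=(H>80)&(H<100)&win(515,225,590,300); print("stand",rect(st,90))
hd=(H>120)&win(530,240,590,290); print("handle",P[hd].mean(0),H[hd].max(),hd.sum())
for p in[(198,369)]: print("twin",onz("top",np.array(p)/s,16))
c=cv2.resize(im[165:240,195:300],None,fx=6,fy=6,interpolation=2); cv2.imwrite("pics/crop0.png",c)
E
python3 m.py
```

```text
board ((561.8074951171875, 23.479415893554688), (157.09011840820312, 187.61537170410156), 68.89337921142578)
reg body ((533.72900390625, 71.87812805175781), (20.64250373840332, 28.390064239501953), 0.05808476358652115) 96
reg all ((532.5332641601562, 82.43231964111328), (23.310810089111328, 49.213157653808594), 0.05762827396392822)
ring ((502.8645324707031, -4.191583633422852), (51.453773498535156, 51.49858856201172), 0.04887506365776062) 54.92630701499763
tray ((406.0119934082031, 307.657958984375), (152.79786682128906, 111.62872314453125), 75.883056640625)
dish ((424.85870361328125, -281.49957275390625), (131.021240234375, 129.3817138671875), 89.69114685058594)
guide ((618.0487060546875, 0.6257171630859375), (89.84786987304688, 44.84055709838867), 68.79085540771484)
hole ((616.3760375976562, 1.7593388557434082), (12.266685485839844, 11.190193176269531), 63.53269958496094) 24
stand ((590.3096923828125, -245.17556762695312), (72.543212890625, 71.01813507080078), 79.6509017944336)
handle [ 580.91367692 -215.19758456  234.96999631] 1022.6991601890187 74
twin [[416.86859329 343.90792102  16.        ]]
```

View pics/crop0.png

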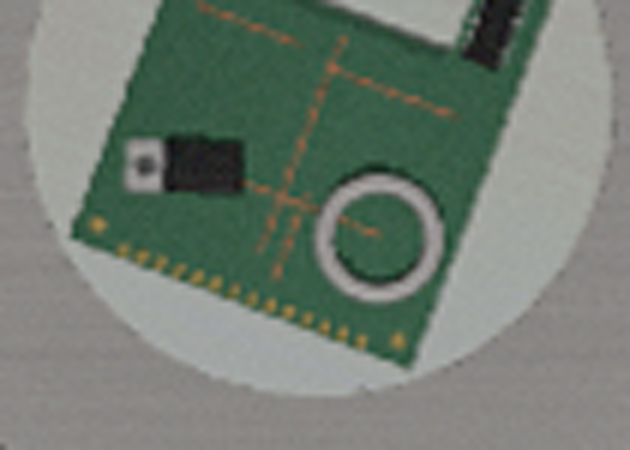

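The crop shows a black body with a steel tab on its left at (185,165), lying almost along world y, and the chrome ring at (380,237). The regulator choice is confirmed. Now moving above it.

```bash
python3 -m crank '1 -446 -324 50 65;1 -446 -324 50 65;1 -446 -324 50 65;0.6 -446 -324 50 65;0.6 -446 -324 50 65;0.6 -446 -324 50 65;0.6 -446 -324 50 65;0.6 -446 -324 50 65;0.6 -446 -324 50 65;0.6 -446 -324 50 65'
python3 - <<'E'
from h import *
s=ctrl.state();print(s["t"],s["tcp_pos"],R.from_quat(s["tool_rot"]).as_matrix().round(3).tolist(),s["opening"],s["q"])
print(tool([533,76,39]))
E
```

```text
t: 1.35
tcp_pos: [533.6, 70.6, 172.0]
tool_rot: [0.715, 0.699, -0.001, 0.001]
wrist_force: [-0.7, 1.2, -0.2]
opening: 0.606
gripper_force: 0.0
1.35 [533.64528046  70.60083409 171.96529384] [[0.024, 1.0, -0.0], [1.0, -0.024, -0.002], [-0.002, -0.0, -1.0]] 0.6056390527558588 [-0.5935208   0.17792926  0.42092823  1.77995389 -0.07561334  1.20066982
 -0.17467077]
[  5.64972808  -0.72613978 132.95446603]
```

```bash
python3 -m crank '0.6 0 0 60 0;0.6 0 0 80 0;0.6 0 0 80 0;0.6 0 0 80 0'
python3 - <<'E'
from h import *
s=ctrl.state();print(s["t"],s["tcp_pos"],tool([533,76,39]))
im,d=optics.camera("top");cv2.imwrite("pics/t1.png",im)
im,d=optics.camera("side");cv2.imwrite("pics/s1.png",cv2.resize(im[150:260,200:330],None,fx=5,fy=5,interpolation=2))
E
```

```text
t: 1.85
tcp_pos: [533.3, 76.2, 93.6]
tool_rot: [0.713, 0.701, 0.001, 0.0]
wrist_force: [-0.3, 0.1, -0.0]
opening: 0.599
gripper_force: 0.0
1.85 [533.29721933  76.15255266  93.64112789] [-0.19071616 -0.36705338 54.64058352]
```

View pics/s1.png

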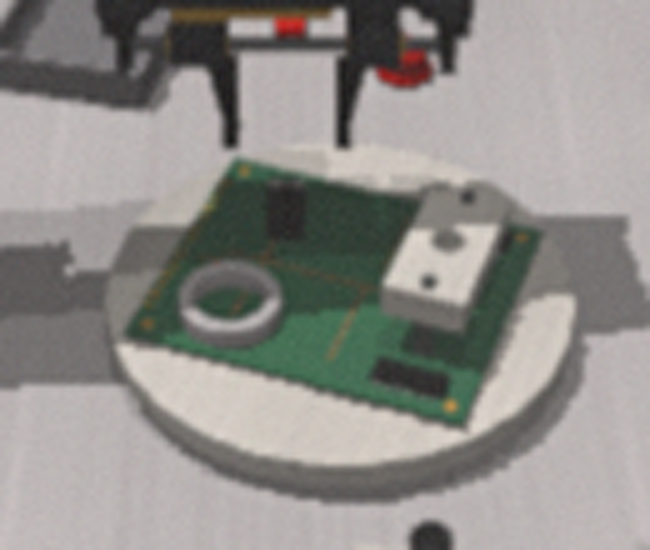

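The side view shows the open fingers (tips at (232,145) and (343,145)) centred on the regulator at (286,210). Descending to grip.

```bash
python3 -m crank '0.6 0 0 40 0;0.6 0 0 54 0;0.6 0 0 54 0;0 0 0 54 0;0 0 0 54 0;0 0 0 54 0;0 0 0 54 0;0 0 0 54 0'
python3 -m crank '0 0 0 -20 0;0 0 0 -80 0;0 0 0 -80 0'
python3 - <<'E'
from h import *
s=ctrl.state();print(s["t"],s["tcp_pos"],R.from_quat(s["tool_rot"]).as_matrix().round(3).tolist())
a=np.radians(-14.1); print(np.array([406,307.7])+np.array([[np.cos(a),-np.sin(a)],[np.sin(a),np.cos(a)]])@[0,-38], tool([406,307.7,170]))
E
```

```text
t: 2.95
tcp_pos: [532.9, 75.6, 38.8]
tool_rot: [0.713, 0.701, 0.0, 0.0]
wrist_force: [-0.8, 0.3, 2.8]
opening: 0.25
gripper_force: 29.9
t: 3.32
tcp_pos: [535.4, 76.0, 122.7]
tool_rot: [0.713, 0.701, 0.003, 0.002]
wrist_force: [-1.0, 1.2, -0.2]
opening: 0.25
gripper_force: 29.9
3.325 [535.39071995  75.97669127 122.66983867] [[0.017, 1.0, 0.007], [1.0, -0.017, 0.002], [0.003, 0.007, -1.0]]
[396.74262955 270.84486342] [ 229.64010633 -132.93543901  -47.65904961]
```

```bash
python3 -m crank '0 189 -140 -20 13;0 189 -140 -20 13;0 189 -140 -20 13;0 189 -140 -20 13;0 189 -140 40 13;0 189 -140 70 13;0 189 -140 70 13;0 189 -140 70 13'
python3 - <<'E'
from h import *
s=ctrl.state();print(s["tcp_pos"],R.from_quat(s["tool_rot"]).as_matrix().round(3).tolist(),tool([395.8,267,7.5]))
E
```

```text
t: 4.32
tcp_pos: [396.5, 267.1, 49.5]
tool_rot: [0.788, 0.616, 0.001, -0.0]
wrist_force: [0.8, 0.1, 0.3]
opening: 0.249
gripper_force: 29.9
[396.49399788 267.10767618  49.48601464] [[0.241, 0.97, 0.001], [0.97, -0.241, 0.001], [0.001, 0.001, -1.0]] [-0.31032675 -0.6743901  41.98532538]
```

```bash
python3 -m crank '0 0 0 25 0;0 0 0 41.5 0;0 0 0 41.5 0;0.3 0 0 41.5 0;0.45 0 0 41.5 0;0.45 0 0 41.5 0;0.45 0 0 20 0;0.45 0 0 -60 0;0.45 0 0 -60 0;0.45 0 0 -60 0'
python3 - <<'E'
from h import *
s=ctrl.state();print(s["tcp_pos"],R.from_quat(s["tool_rot"]).as_matrix().round(3).tolist())
E
```

```text
t: 5.58
tcp_pos: [396.5, 267.6, 110.0]
tool_rot: [0.788, 0.616, 0.002, -0.0]
wrist_force: [-0.6, -0.4, 0.5]
opening: 0.451
gripper_force: 0.0
[396.54652392 267.55182694 109.95092828] [[0.241, 0.971, 0.002], [0.971, -0.241, 0.002], [0.003, 0.001, -1.0]]
```

```bash
python3 -m crank '1 -238 169 0 0;1 -238 169 0 0;1 -238 169 0 0;1 -238 169 0 0;1 -238 169 0 0;1 -238 169 0 0;1 -238 169 20 0;1 -238 169 20 0'
python3 - <<'E'
from h import *
s=ctrl.state();print(s["tcp_pos"],s["opening"],tool([503,-4,39]))
im,d=optics.camera("side");a=cv2.resize(im[140:270,200:330],None,fx=4,fy=4,interpolation=2)
im,d=optics.camera("top");b=cv2.resize(im[190:290,95:195],(520,520),interpolation=2)
cv2.imwrite("pics/s2.png",cv2.resize(np.hstack([a,b]),(800,400)))
E
```

```text
t: 6.58
tcp_pos: [500.8, -4.0, 86.6]
tool_rot: [0.787, 0.617, -0.002, -0.001]
wrist_force: [-0.2, 0.1, 1.3]
opening: 1.0
gripper_force: 0.0
[500.77709291  -4.03000095  86.61221306] 0.9995613347567555 [ 0.6415791   2.32596229 47.602976  ]
```

View pics/s2.png

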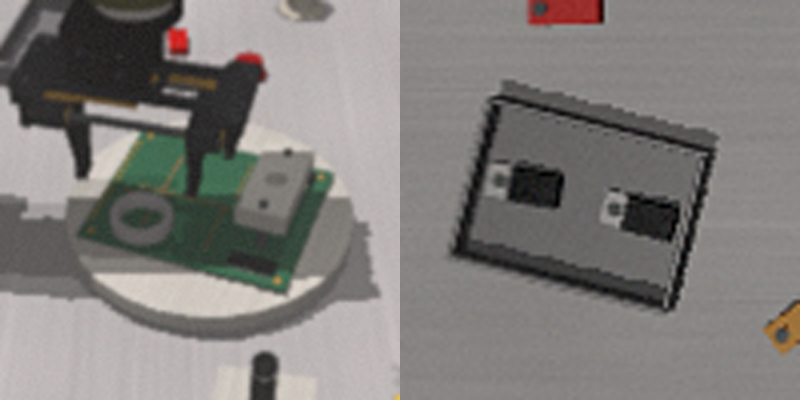

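The right half shows the regulator flat in the empty half of the tray at (640,215). The left shows the fingers at (82,170) and (195,185) straddling the ring at (140,218). Gripping the ring.

```bash
python3 -m crank '1 0 0 30 0;1 0 0 49 0;1 0 0 49 0;0.5 0 0 49 0;0.3 0 0 49 0;0.3 0 0 49 0;0.3 0 0 49 0;0.3 0 0 49 0'
python3 -m crank '0.3 0 0 -20 0;0.3 0 0 -80 0;0.3 0 0 -80 0;0.3 0 0 -80 0'
python3 - <<'E'
from h import *
s=ctrl.state();print(s["tcp_pos"],R.from_quat(s["tool_rot"]).as_matrix().round(3).tolist(),tool([425,-281.5,70]))
E
```

```text
t: 7.68
tcp_pos: [502.7, -4.8, 39.8]
tool_rot: [0.788, 0.616, 0.0, -0.0]
wrist_force: [-1.5, -0.2, 4.1]
opening: 0.629
gripper_force: 30.0
t: 8.18
tcp_pos: [502.3, -4.7, 119.2]
tool_rot: [0.788, 0.616, 0.0, -0.0]
wrist_force: [0.0, -0.3, -0.9]
opening: 0.628
gripper_force: 30.0
[502.26791359  -4.73404054 119.23386394] [[0.241, 0.971, -0.0], [0.971, -0.241, 0.0], [0.0, -0.0, -1.0]] [-287.24289312   -8.34202639   49.14907011]
```

```bash
python3 -m crank '0.3 -287 -8 0 0;0.3 -287 -8 0 0;0.3 -287 -8 0 0;0.3 -287 -8 0 0;0.3 -287 -8 0 0;0.3 -287 -8 0 0;0.3 -287 -8 60 0;0.3 -287 -8 60 0;0.3 -287 -8 60 0'
python3 - <<'E'
from h import *
s=ctrl.state();print(s["tcp_pos"],tool([425,-281.5,8.5]))
E
```

```text
t: 9.3
tcp_pos: [426.0, -281.3, 60.4]
tool_rot: [0.788, 0.616, -0.0, -0.0]
wrist_force: [1.1, -0.0, 0.9]
opening: 0.63
gripper_force: 30.0
[ 425.95039115 -281.2620311    60.3873803 ] [-0.44782115 -0.85070561 51.88772363]
```

```bash
python3 -m crank '0.3 0 0 35 0;0.3 0 0 51 0;0.3 0 0 51 0;0.75 0 0 51 0;0.85 0 0 51 0;0.85 0 0 51 0;0.85 0 0 25 0;0.85 0 0 -70 0;0.85 0 0 -130 0;0.85 0 0 -130 0'
python3 - <<'E'
from h import *
s=ctrl.state();print(s["tcp_pos"],s["q"])
for n in("top","side"):
    im,d=optics.camera(n); np.savez(f"pics/{n}3.npz",im=im,d=d)
    if n=="top": a=cv2.resize(im[140:270,320:420],(500,600),interpolation=2)
    else: b=cv2.resize(im[230:340,170:310],(500,393),interpolation=2)
cv2.imwrite("pics/d3.png",cv2.resize(np.hstack([a,np.vstack([b,np.zeros((207,500,3),np.uint8)])]),(800,480)))
E
```

```text
t: 10.55
tcp_pos: [426.4, -282.3, 193.0]
tool_rot: [0.788, 0.616, 0.001, 0.002]
wrist_force: [1.3, 0.3, 0.4]
opening: 0.851
gripper_force: 0.0
[ 426.39009145 -282.29391024  193.01894906] [-0.25528034  0.10121807  0.80851938  1.83718629 -0.07924919  1.23133265
  0.33285058]
```

View pics/d3.png

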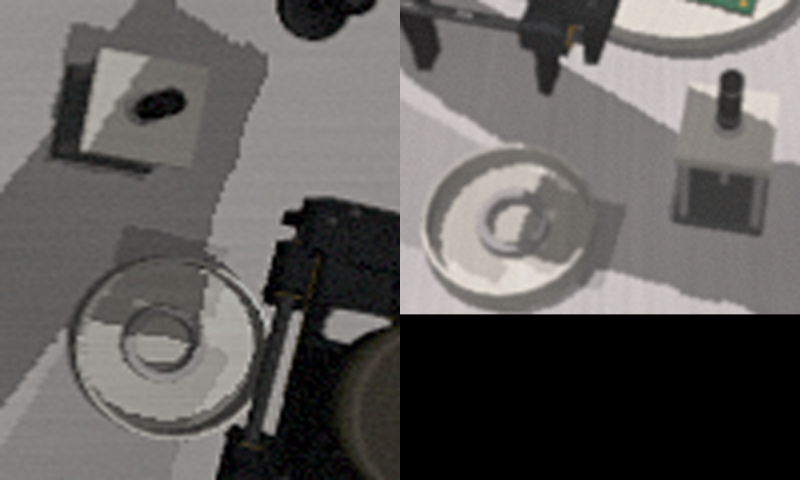

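The ring lies flat in the dish at (160,340). The probe stands upright in the stand at (160,103) in the top view and (732,100) in the side view. Locating the probe's axis.

```bash
cat > p.py <<'E'
from h import *
t=np.load("pics/top0.npz")["im"]; sd=np.load("pics/side0.npz")["im"]; s=1.5625
def mask(im,w,th=60):
    m=np.zeros(im.shape[:2],np.uint8); x0,y0,x1,y1=[int(v/s) for v in w]; m[y0:y1,x0:x1]=(im.max(2)<th)[y0:y1,x0:x1]
    n,l,st,c=cv2.connectedComponentsWithStats(m); i=1+st[1:,4].argmax(); return c[i],st[i]
a=mask(t,(545,248,580,280)); b=mask(sd,(432,392,462,432)); print(a,b)
c1,d1=rays("top",a[0]);c2,d2=rays("side",b[0])
M=np.c_[d1[0],-d2[0]]; k=np.linalg.lstsq(M,c2-c1,rcond=None)[0]; p,q=c1+k[0]*d1[0],c2+k[1]*d2[0]; print("probe",p,q)
for z in(117,119): print(z,onz("top",a[0],z),onz("side",b[0],z))
x=(p+q)/2; print(tool([x[0],x[1],100]))
E
python3 p.py
```

```text
(array([359.44444444, 167.90277778]), array([354, 164,  12,   9,  72], dtype=int32)) (array([284.84, 267.12]), array([282, 263,   7,   9,  50], dtype=int32))
probe [ 590.85842907 -249.05917793  112.92591928] [ 589.23984495 -249.05406251  112.77656652]
117 [[ 590.48634308 -247.84271635  117.        ]] [[ 588.83979531 -252.32506683  117.        ]]
119 [[ 590.30368298 -247.24554527  119.        ]] [[ 588.65035246 -253.87404556  119.        ]]
[ 71.64481684 149.47225168  93.98080117]
```

```bash
python3 -m crank '0.6 74 150 0 0;0.6 74 150 0 0;0.6 74 150 0 0;0.6 74 150 20 0;0.6 74 150 20 0;0.6 74 150 20 0'
python3 - <<'E'
from h import *
s=ctrl.state();print(s["tcp_pos"],R.from_quat(s["tool_rot"]).as_matrix().round(3).tolist(),tool([590.2,-246.5,100]))
im,d=optics.camera("top")
im2,d2=optics.camera("side")
cv2.imwrite("pics/p4.png",np.hstack([cv2.resize(im[130:210,310:410],(500,400),interpolation=2)[:,:400],cv2.resize(im2[220:320,240:340],(400,400),interpolation=2)]))
E
```

```text
t: 11.4
tcp_pos: [587.9, -246.7, 169.8]
tool_rot: [0.788, 0.615, -0.0, -0.0]
wrist_force: [-0.4, 0.1, -0.3]
opening: 0.606
gripper_force: 0.0
[ 587.87871188 -246.71579394  169.75605853] [[0.243, 0.97, -0.0], [0.97, -0.243, 0.0], [0.0, -0.0, -1.0]] [ 0.76419975  2.21801011 69.75556664]
```

View pics/p4.png

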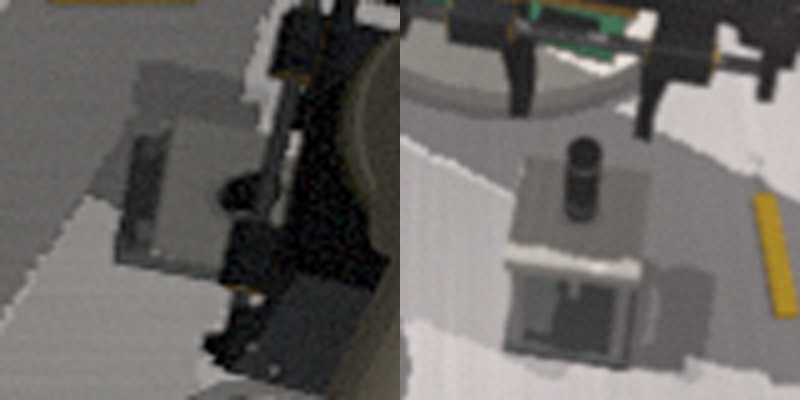

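The side view puts the fingers at (522,115) and (645,138), centred on the handle at (583,180). Descending, gripping and lifting.

```bash
python3 -m crank '0.6 1 1 40 0;0.6 1 1 70 0;0.6 1 1 70 0;0.6 1 1 70 0;0.3 1 1 70 0;0 1 1 70 0;0 1 1 70 0;0 1 1 70 0;0 1 1 70 0;0 1 1 70 0'
python3 - <<'E'
from h import *
s=ctrl.state();print(s["tcp_pos"],s["wrist_force"],s["wrist_torque"])
E
```

```text
t: 12.75
tcp_pos: [590.3, -245.1, 99.6]
tool_rot: [0.788, 0.616, 0.0, -0.0]
wrist_force: [-0.4, -0.1, 1.9]
opening: 0.199
gripper_force: 30.0
[ 590.28001379 -245.05536441   99.5817592 ] [-0.41196994 -0.05905079  1.90502893] [-2.13625477e-02  1.02742534e-01  1.02024544e-04]
```

```bash
python3 -m crank '0 0 0 -15 0;0 0 0 -40 0;0 0 0 -70 0;0 0 0 -105 0;0 0 0 -125 0;0 0 0 -125 0;0 0 0 -125 0'
python3 - <<'E'
from h import *
s=ctrl.state();print(s["tcp_pos"],R.from_quat(s["tool_rot"]).as_matrix().round(3).tolist(),tool([617.7,1.2,225]))
E
```

```text
t: 13.62
tcp_pos: [589.8, -244.7, 223.2]
tool_rot: [0.788, 0.616, -0.0, -0.001]
wrist_force: [0.6, -1.1, -0.7]
opening: 0.2
gripper_force: 30.0
[ 589.77758592 -244.72688442  223.20295213] [[0.241, 0.971, -0.002], [0.971, -0.241, 0.001], [0.0, -0.002, -1.0]] [245.4113599  -32.14592456  -1.68138001]
```

```bash
python3 -m crank '0 30 -4 0 0;0 70 -9 0 0;0 110 -14 0 0;0 150 -19 0 0;0 190 -25 0 0;0 220 -29 0 0;0 238 -31 0 0;0 245 -32 0 0;0 245 -32 20 0;0 245 -32 33 0'
python3 -m crank '0 0 0 0 0;0 0 0 0 0;0 0 0 0 0'
python3 - <<'E'
from h import *
s=ctrl.state();print(s["tcp_pos"],R.from_quat(s["tool_rot"]).as_matrix().round(4).tolist())
for n in("top","side"):
    im,d=optics.camera(n); np.savez(f"pics/{n}5.npz",im=im,d=d)
    if n=="side": print(proj(n,[617.7,1.2,84])); cv2.imwrite("pics/g5.png",cv2.resize(im[120:220,240:340],(600,600),interpolation=2))
E
```

```text
t: 14.88
tcp_pos: [617.8, -0.9, 190.5]
tool_rot: [0.788, 0.615, -0.001, -0.0]
wrist_force: [0.1, -0.1, -0.4]
opening: 0.202
gripper_force: 30.0
t: 15.25
tcp_pos: [618.6, 0.2, 192.2]
tool_rot: [0.788, 0.616, 0.0, 0.0]
wrist_force: [0.1, -0.2, -0.5]
opening: 0.198
gripper_force: 30.0
[6.18586398e+02 2.09548072e-01 1.92221855e+02] [[0.2412, 0.9705, 0.0011], [0.9705, -0.2412, 0.0002], [0.0005, 0.001, -1.0]]
[[289.34301237 197.50629529]]
```

View pics/g5.png

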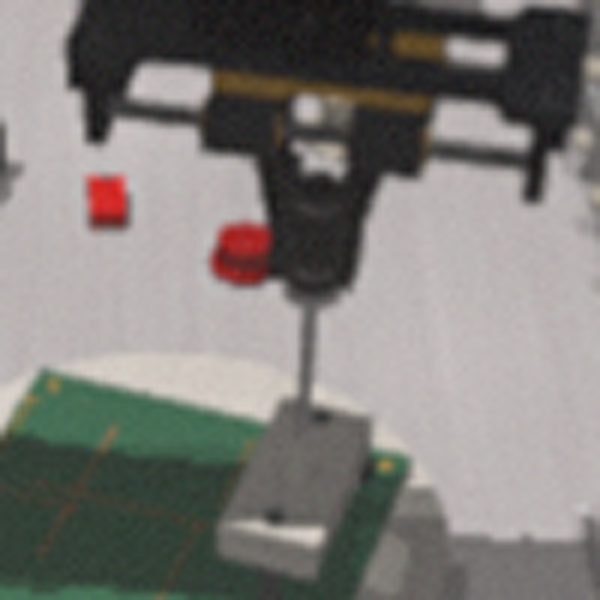

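The side view shows the rod hanging from (310,295) to about (303,420), just above the guide, whose mouth projects to full-frame pixel (289,197). Comparing the rod line and hole numerically.

```bash
cat > r.py <<'E'
from h import *
import sys
z=np.load(f"pics/side{sys.argv[1]}.npz"); im=z["im"].astype(float).max(2); d=z["d"]; zt=float(sys.argv[2])
tcp=ctrl.state()["tcp_pos"]; zs=np.arange(zt+20,zt+72,1.)
pp=proj("side",np.c_[np.full(len(zs),tcp[0]),np.full(len(zs),tcp[1]),zs]); P=cloud("side",d)
rows=np.arange(int(np.ceil(pp[:,1].min())),int(pp[:,1].max())+1); o=[]
for r in rows:
    u=np.interp(r,pp[::-1,1],pp[::-1,0]); zz=np.interp(r,pp[::-1,1],zs[::-1]); c=int(round(u)); w=np.arange(c-5,c+6)
    bg=np.median(im[r,w]); k=np.clip(bg-im[r,w]-15,0,None)
    if k.sum()<20: continue
    uc=(k*w).sum()/k.sum(); o.append((r,zz,u,uc,P[r,int(round(uc)),1],P[r,int(round(uc)),2]))
o=np.array(o); print(o.round(1)); du=o[:,3]-o[:,2]; mm=np.linalg.norm(tcp-cam("side")[2])/369
print("dx mm",du.mean()*mm,"slope",np.polyfit(o[:,1],du*mm,1))
z0=np.load("pics/side0.npz"); g=z0["im"].max(2); m=np.zeros_like(g); m[191:204,281:299]=(g<110)[191:204,281:299]
n,l,st,c=cv2.connectedComponentsWithStats(m); print([(c[i].round(1),st[i][4],onz("side",c[i],84)[0].round(1)) for i in range(1,n)])
print(g[190:206,279:301])
zt0=np.load("pics/top0.npz")["im"].max(2); print(zt0[150:168,248:266])
E
python3 r.py 5 107.6
```

```text
[[ 171.   172.2  291.6  291.3  -13.6  182.9]
 [ 172.   169.1  291.5  291.1   -5.   173.2]
 [ 173.   166.   291.5  291.    -3.1  168.7]
 [ 174.   162.8  291.4  291.    -5.7  167.6]
 [ 175.   159.7  291.3  291.    -4.7  163.7]
 [ 176.   156.5  291.2  290.9   -4.9  160.6]
 [ 177.   153.3  291.2  290.9   -5.3  157.8]
 [ 178.   150.1  291.1  290.8   -3.2  153. ]
 [ 179.   146.9  291.   290.8   -3.   149.6]
 [ 180.   143.7  290.9  290.7   -4.8  147.9]
 [ 181.   140.4  290.9  290.7   -5.6  145.3]
 [ 182.   137.2  290.8  290.6   -3.9  140.6]
 [ 183.   133.9  290.7  290.5   -2.7  136.5]
 [ 184.   130.6  290.6  290.4 -724.4  726.6]]
dx mm -0.7241744881714635 slope [-0.01040454  0.8532965 ]
[(array([281.3, 192.2]), np.int32(6), array([597.8,  22.9,  84. ])), (array([289. , 197.5]), np.int32(10), array([616.8,   1.2,  84. ])), (array([297.8, 202.2]), np.int32(4), array([638.2, -17.5,  84. ]))]
[[106 110 116 123 137 167 198 204 203 204 205 204 197 158 121 142 187 201
  202 196 201 199]
 [104 103 104 100 125 171 205 207 208 204 204 204 203 192 187 190 202 203
  198 198 200 192]
 [103 108 102 109 1
[... 1934 characters left out ...]
120 170 166 163 163 164]
 [164 167 165 167 154  76  10  14  18  18  16  60 132 170 162 163 164 161]
 [167 166 166 166 165 126  52  11  28  19  24  94 157 166 164 163 164 163]
 [165 165 165 165 168 164 139  86  32  46  97 147 164 162 162 160 161 162]
 [165 167 166 167 164 167 168 158 151 155 163 167 165 164 163 160 161 161]
 [169 167 167 165 167 167 166 168 166 167 165 165 167 165 164 164 164 160]
 [129 159 171 168 167 167 165 165 164 166 166 166 165 167 167 165 163 163]
 [ 87 101 123 140 158 169 168 167 166 165 165 164 165 163 164 166 166 165]
 [ 77  78  82  83 100 132 160 170 170 168 168 165 166 164 166 166 167 166]
 [ 78  76  73  75  76  82  93 105 128 161 169 170 169 166 165 166 164 163]]
```

Run:
```python
from h import *
for n,w in(("side",(192,203,284,296)),("top",(152,164,251,263))):
    f=np.load(f"pics/{n}0.npz"); g=f["im"].max(2).astype(float)[w[0]:w[1],w[2]:w[3]]; k=np.clip(np.median(g)-g-12,0,None) if n=="side" else np.clip(160-g,0,100)
    v,u=np.mgrid[w[0]:w[1],w[2]:w[3]]; c=[(k*u).sum()/k.sum(),(k*v).sum()/k.sum()]; print(n,c,onz(n,c,84))
f=np.load("pics/side0.npz"); P=cloud("side",f["d"]); X=P[185:215,270:310].reshape(-1,3); g=f["im"][185:215,270:310].max(2).ravel()
m=(abs(X[:,2]-84)<5)&(g>150); print("guide top side",cv2.minAreaRect(X[m][:,:2].astype(np.float32)),X[m][:,2].mean(), m.sum())
# probe handle/rod y bias: rod depth
f=np.load("pics/side5.npz"); P=cloud("side",f["d"])
for u in(290,291,292): print(u,np.median(P[173:183,u],axis=0), P[173:183,u,1].std())
# flange/handle front depth check vs background guide in same pic
g=f["im"].max(2); print(g[172:194,286:297]); print(ctrl.state()["tcp_pos"])
```

```text
side [np.float64(289.09823239640684), np.float64(197.75688206317008)] [[6.16985581e+02 2.11977262e-01 8.40000000e+01]]
top [np.float64(256.1978859390364), np.float64(158.03613569321533)] [[617.53964461   1.26463344  84.        ]]
guide top side ((618.1902465820312, 1.5429534912109375), (92.3583755493164, 43.61396408081055), 69.2229995727539) 84.2673208610863 339
290 [615.07589736  -4.59378071 156.16208968] 1.6384124093198513
291 [617.55824052  -4.75546157 155.41758272] 0.9835561303646404
292 [620.28674418  -1.29760453 153.92122775] 88.05437336332218
[[186 191 191 184 137 100 123 177 185 184 190]
 [189 188 192 181 135  99 130 184 191 189 187]
 [187 188 190 180 127  97 132 184 193 189 187]
 [186 192 190 179 122  97 130 183 192 189 190]
 [185 190 190 178 122  98 135 184 193 187 187]
 [187 187 191 180 125 102 142 184 194 192 189]
 [189 189 191 178 117  99 143 186 192 188 192]
 [188 187 191 177 114 100 145 185 189 192 191]
 [185 190 189 178 114 103 156 187 192 190 191]
 [190 188 189 174 111 109 158 183 191 192 192]
 [198 199 192 165 106 108 158 187 188 191 191]
 [202 204 200 167 105 111 166 190 190 188 189]
 [204 208 202 169 111 121 193 204 194 191 190]
 [202 198 193 161 106 128 199 212 205 197 195]
 [180 151 147 122  95 128 194 210 205 206 205]
 [147 112 107  96  93 108 146 157 178 186 199]
 [126 100 100  91  91  91  93  92 107 130 150]
 [112 109 102  95  95  86  69  55  66  94 110]
 [105 105 105  95  97  92  82  77  84  99 102]
 [109 103 104  97  96 100 100 100 103 106 109]
 [105 105 105  96 104 105 107 107 104 106 105]
 [109 106 106 106 107 106 104 107 103 108 108]]
[6.18426050e+02 3.74426901e-01 1.92009332e+02]
```

```bash
python3 -m crank '0 2.5 -1.5 0 0;0 2.5 -1.5 8 0;0 2.5 -1.5 17 0;0 2.5 -1.5 17 0;0 2.5 -1.5 17 0;0 2.5 -1.5 17 0'
python3 - <<'E'
from h import *
s=ctrl.state();print(s["tcp_pos"]); t=s["tcp_pos"]
im,d=optics.camera("side"); np.savez("pics/side6.npz",im=im,d=d); tip=t[2]-84.6
print("hole seen (289.1,197.75); tip if axis y offset 0,-2:",tip,proj("side",[[t[0],t[1],tip],[t[0],t[1]-2,tip]]))
P=cloud("side",d); print([np.median(P[r0:r0+8,290:292,1]) for r0 in(176,184)])
cl=cv2.createCLAHE(4,(2,2)); a=cv2.resize(im[170:215,260:320],(800,600),interpolation=2); a=np.stack([cl.apply(np.ascontiguousarray(a[...,i])) for i in range(3)],2); cv2.imwrite("pics/g6.png",a)
E
python3 r.py 6 90.5 | sed -n '/dx/p'
```

```text
t: 16.1
tcp_pos: [617.5, 3.2, 174.8]
tool_rot: [0.788, 0.616, 0.0, 0.0]
wrist_force: [0.0, -0.6, -1.0]
opening: 0.202
gripper_force: 30.0
[617.48930884   3.15605427 174.75847145]
hole seen (289.1,197.75); tip if axis y offset 0,-2: 90.15847144581662 [[289.33830012 195.25462244]
 [289.39235114 195.75700296]]
[np.float64(-1.3859434305735476), np.float64(1.8358717848291235)]
dx mm -0.4997339126447161 slope [-0.06292194  8.07031751]
```

View pics/g6.png

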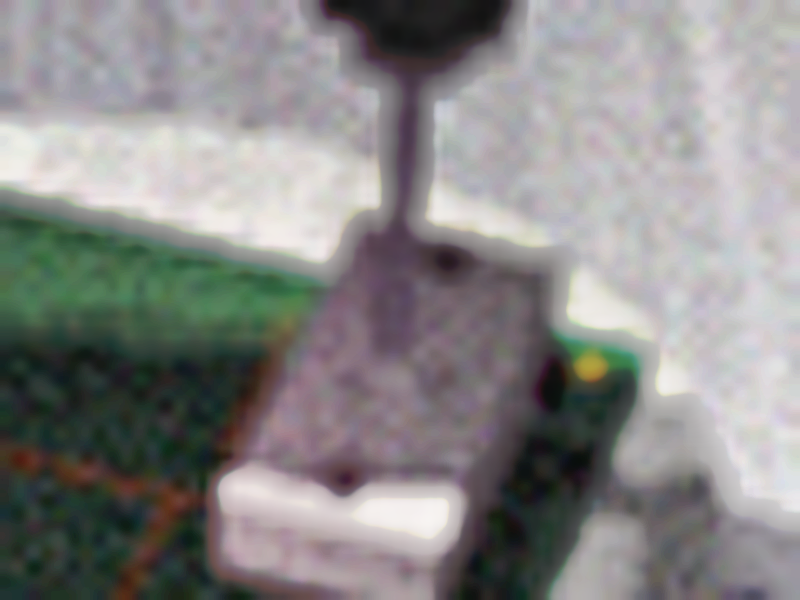

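The tip shows at about (390,350) in the crop, which is full-frame (289.25,196.25). That matches where a tip centred 6 mm above the mouth should project, about (289.1,196.3). Lowering it slowly.

```bash
python3 -m crank '0 -0.3 0 5 0;0 -0.3 0 10 0;0 -0.3 0 15 0;0 -0.3 0 20 0;0 -0.3 0 25 0;0 -0.3 0 30 0;0 -0.3 0 35 0;0 -0.3 0 38.5 0;0 -0.3 0 38.5 0;0 -0.3 0 38.5 0'
python3 - <<'E'
from h import *
s=ctrl.state();print(s["tcp_pos"],s["wrist_torque"],s["tcp_pos"][2]-84.6)
im,d=optics.camera("side"); np.savez("pics/side7.npz",im=im,d=d)
cv2.imwrite("pics/g7.png",cv2.convertScaleAbs(cv2.resize(im[165:215,255:322],(800,600),interpolation=2),alpha=1.3))
im,d=optics.camera("top");np.savez("pics/top7.npz",im=im,d=d)
E
```

```text
t: 17.4
tcp_pos: [617.4, 2.9, 136.2]
tool_rot: [0.788, 0.616, 0.0, 0.0]
wrist_force: [0.8, -0.3, -1.5]
opening: 0.2
gripper_force: 30.0
[617.41392459   2.89658302 136.20261422] [-0.10162793  0.0856273  -0.01527514] 51.60261421511379
```

View pics/g7.png

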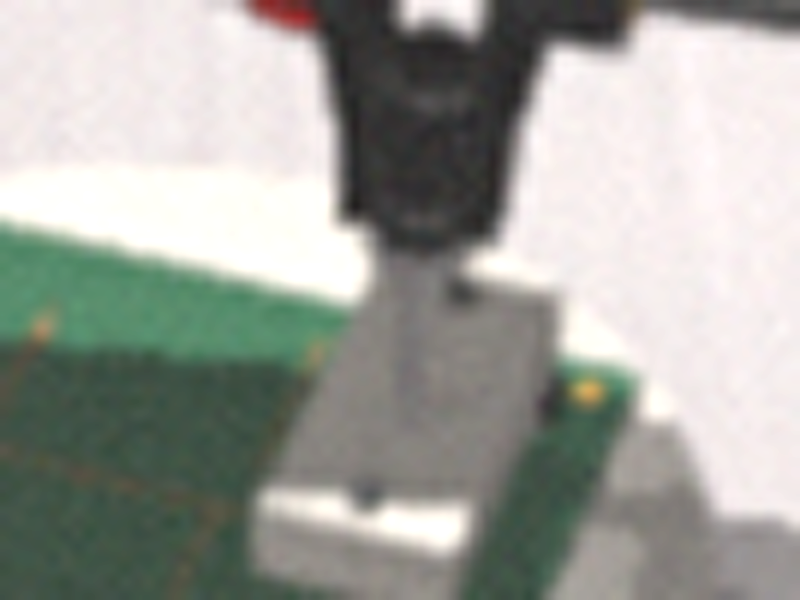

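The rod passes into the hole at about (408,400). Estimated tip height is 51.6 mm and there is no contact force. Settling, then handing in.

```bash
python3 -m crank '0 0 0 0 0;0 0 0 0 0;0 0 0 0 0;0 0 0 0 0;0 0 0 0 0;0 0 0 0 0' && python3 -c "
from bench import job;print(job.sign_off())"
```

```text
t: 18.25
tcp_pos: [617.3, 2.9, 136.0]
tool_rot: [0.788, 0.616, 0.0, -0.0]
wrist_force: [0.7, 0.1, -0.4]
opening: 0.198
gripper_force: 30.0
the job is handed in; nothing more can be done
None
```

I handed the job in at 18.25 s: the regulator is in the tray, the ring is in the dish, and the probe is held still and upright in the guide hole with no sign of contact, its tip at about 51 mm (half-way is 51.5 mm); its centring along world y is only known to about 2 mm.

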